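# Prime the seal-wash line with the hand pump

## Task

Unlock the hand priming pump by pushing its lock slide fully home, then prime it: press the black mushroom knob right down and let it spring right back up, again and again, until the brass-bushed indicator pin beside it stands fully out of the housing. It is all pushing and pressing with the fingertips: do not touch the pin itself, and leave the bottle, the spanner, the dish and the timer where they are, neither lifted nor shifted. Finish with the knob up and released and the slide still home.

Things in the scene. Friction and masses are not known exactly. Their poses are not given: they have to be found in the camera images.
- pump: Hand pump screwed to the table: base plate 130 x 110 x 8 mm, aluminium housing 110 x 70 mm (x by y), its top 80 mm up. Origin: centre of the plate's underside; z up, x away from the robot, y to its left, turned up to 0.4 rad either way. On top: knob on the axis x = +22, y = 0 mm; pin at x = -34, y = 0 in a brass bush 24 mm wide; lock slide lying along y under the knob.
- plunger (a joint): Travel of the knob, m: 0 = up, 0.016 = fully down on a hard stop. A spring brings it back up; pressing takes about 4 N at the top, about 12 N near the bottom. While the lock slide is out, it stops after about 2 mm.
- knob_top (a point): Centre of the flat top of the black mushroom knob, 40 mm in diameter and 13 mm thick. It is 119 mm above the table when the knob is up, 103 mm when fully down. It moves with the knob; its axes are the pump's.
- lock_slide (a joint): Travel of the lock slide, m: 0 = locked (pad 22 mm off the housing), 0.022 = fully home (pad against the right side of the housing), which frees the knob. It moves along the pump's +y against about 2 N of friction, stays where it is left and starts at 0 to 0.004.
- pad_face (a point): Centre of the outer (-y) face of the slide's upturned steel push pad, 36 mm wide (pump's x), 24 mm high (81 to 105 mm above the table), 6 mm thick. In the pump's frame x = +22 mm, z = 93 mm, y = -64 mm when locked, -42 mm when home. Push it towards the pump's +y.
- indicator_pin: Steel pin 8 mm thick, head 13 mm wide; it stays where left (settling 1 to 2 mm). A ratchet lifts it only as the knob goes down: each full stroke (from right up to right down) sets it to the next of five steps 9 mm apart, the fifth being fully out; short strokes may give nothing. 3 to 5 full strokes are needed; more do no harm. Origin: on its axis, 96 mm below its top.
- pin_tip (a point): Centre of the top of the pin's head: 96 mm above the table when fully in, about 141 mm when fully out (45 mm of travel); at the start it is 96 to 112 mm high.
- standard_1: Bystander: amber reagent bottle with a black cap, 48 mm in diameter, 91 mm high, standing left of the pump. Origin: centre of its underside.
- spanner_1: Bystander: small open-ended spanner 128 x 19 x 5 mm, lying in front of the pump. Origin: centre of its underside.
- fitting_dish: Bystander: shallow dish with small fittings, 60 mm in diameter, 13 mm high, behind the pump. Origin: centre of its underside.
- timer: Bystander: white bench timer, 62 x 62 x 20 mm, lying right of the pump. Origin: centre of its underside.

How it is judged:
By the outcome, as a careful person would: the job done as asked, in the order asked, and still so for the second after the job is handed in, with the robot touching nothing.
It also fails if it takes over 58 s, if anything falls off the work surface, if the arm or the gripper's body presses on something with over 40 N, if the wrist force passes 120 N, or if a joint passes its speed limit or range.

## Robot

A 7-joint arm with a two-finger parallel gripper is mounted at the origin on a cart in front of the work surface, level with it; the furniture and walls round the work are solid. World frame = base frame: x ahead of the robot, y to its left, z up, the work surface at z = 0. Lengths are in m, angles in rad, forces in N, time in s.
With the tool pointing down it reaches from about 0.425 to 0.875 m from the base axis. Payload 4.7 kg.
Tool frame: the origin (TCP) lies where the fingers leave the gripper's body, on its centre line; the fingertips stand 70 mm ahead of it and the grasp point (between the pads) lies 51 mm ahead of it; z points along the fingers, y is the line along which they close (so a half turn about z gives the same grasp; the last joint's range is limited). The gripper opens to 87 mm and grips with 3 to 60 N. Pads are 19 mm wide; open, the fingers measure 117 mm over their backs; the gripper's body (75 mm by 190 mm) begins 51 mm behind the grasp point.
Start: joints at [-1.157, 0.321, -0.07, 1.45, 0.023, 1.371, -0.057], TCP at [0.253, 0.599, 0.292] pointing down, gripper open.
Joint ranges: [-2.86, 2.86], [-0.3, 2.09], [-1.38, 1.24], [0.06, 2.45], [-1.56, 4.7], [0.09, 2.05], [-2.69, 2.69]. Speed limits (rad/s): [2.57, 2.57, 3.14, 3.14, 3.14, 3.14, 3.14].

## Interface

Orientations are given as a rotation vector (axis times angle).
In Python, from bench import ctrl gives the robot as it stands.
- The arm moves only by the tool drive_tool, never from a script. Its argument "motion" is a list of rows, each a list of 3 entries, a list of its own where there are three numbers: the shift along the tool's x, y, z in cm, then the turn, a rotation vector about the tool's x, y, z in degrees, then the opening, from -1 (shut) to 1 (fully open). In form: [[[x, y, z], [ax, ay, az], claw], ...]. A call has 1 to 12 rows; each row shifts and turns the commanded pose from where the row before left it, along the tool's axes as they then stand; what a row does not reach is not made up. A row lasts 1/8 s, in which the tool goes at most 62.5 mm and 10.7 degrees, less where a joint would pass 70% of its speed; a pose out of reach is approached as far as the arm can. A call with a gripper value outside its range is refused whole. The fingers move at their own pace and stop on an object; "force" is the grip in N (left out, the last holds). Time passes only in rows, so rows that do not move let the fingers close. It gives the time, the measured TCP pose, the force, the opening and the grip force at its end, in the units of the state.
- ctrl.get_state(): the state, without advancing time (a new reading comes with each control period).
- ctrl.get_image(name): name is "side" or "top"; returns the picture (480x640x3 uint8, red, green, blue); there is no depth.
- ctrl.calibration(name): a dict with "K" (3x3 intrinsics, pixels), "origin" and "attitude" of the camera in the world. Camera axes: x right, y up, looking along -z (the intrinsics and any distortion apply to the point x, -y, -z); pixel columns grow to the right and rows downward; lengths in m; the calibration is good to about 2 mm. A picture is of the moment at which its call begins. calibration takes no time and is no camera call.
- ctrl.close_job(): hands the job in; it is judged then, once.
The state is a dict: "time": time; "joint_positions": joint angles; "qd": joint speeds; "joint_torque": joint torques, N m; "position": TCP position; "tool_rot": TCP orientation; "ft_force": force on the tool from outside, world axes, zero at the start; "torque": the same for the moment, N m; "grip_width": opening from 0.0 (shut) to 1.0 (fully open); "grip_force": force on a finger pad.
Only numpy, scipy, OpenCV 4.12 (cv2) and the standard library are available. Lean on these libraries where they do the work, as an engineer would, in place of code of your own. Each camera call takes 0.05 s, during which the arm holds its last target. There are 200 camera calls.

## Working session

There is one attempt and no reset: what is moved stays moved. The work goes in short steps, Python scripts to look and compute and a tool call to move; the robot and the scene stay as the last step left them, time stands still between calls to the robot, and variables do not carry over. Pictures are saved under pics/ and viewed, at most 10 in all, crops included, and the job is handed in when it is done.

Besides the shell and the picture viewer there is one more tool, called after "Call:" as name(argument=value, ...) on one line, values as JSON. drive_tool: Moves the arm, as the interface text tells. Its arguments: {"type":"object","properties":{"motion":{"type":"array","items":{"type":"array"}},"force":{"type":"number"}},"required":["motion"]}

```bash
mkdir -p pics; python3 - <<'E'
from bench import ctrl
import cv2,numpy as np
for n in("top","side"):
    cv2.imwrite(f"pics/{n}0.png",ctrl.get_image(n)[:,:,::-1]); print(n,ctrl.calibration(n))
s=ctrl.get_state();print({k:np.round(v,3) for k,v in s.items()})
E
```

```text
top {'K': array([[561.39912658,   0.        , 329.16388298],
       [  0.        , 561.39912658, 249.04790041],
       [  0.        ,   0.        ,   1.        ]]), 'origin': array([ 0.3889841 , -0.03849289,  1.21125468]), 'attitude': array([ 0.12962739, -0.16699657, -1.54998463])}
side {'K': array([[542.1454779 ,   0.        , 320.93812647],
       [  0.        , 542.1454779 , 235.81488365],
       [  0.        ,   0.        ,   1.        ]]), 'origin': array([ 0.08698011, -0.109838  ,  0.86171784]), 'attitude': array([ 0.46574246, -0.41400499, -1.3728723 ])}
{'time': np.float64(0.1), 'joint_positions': array([-1.157,  0.322, -0.07 ,  1.452,  0.023,  1.371, -0.057]), 'qd': array([ 0.001, -0.003, -0.001, -0.005,  0.001,  0.002, -0.   ]), 'joint_torque': array([ 0.0000e+00, -4.9257e+01, -4.0600e-01, -3.1340e+01, -6.4000e-02,
        4.0000e-02,  0.0000e+00]), 'position': array([0.253, 0.598, 0.291]), 'tool_rot': array([-6.240e-01, -3.079e+00,  3.000e-03]), 'ft_force': array([0.451, 1.482, 0.607]), 'torque': array([-0.05 ,  0.028, -0.016]), 'grip_force': np.float64(0.0), 'grip_width': np.float64(1.004)}
```

View pics/top0.png

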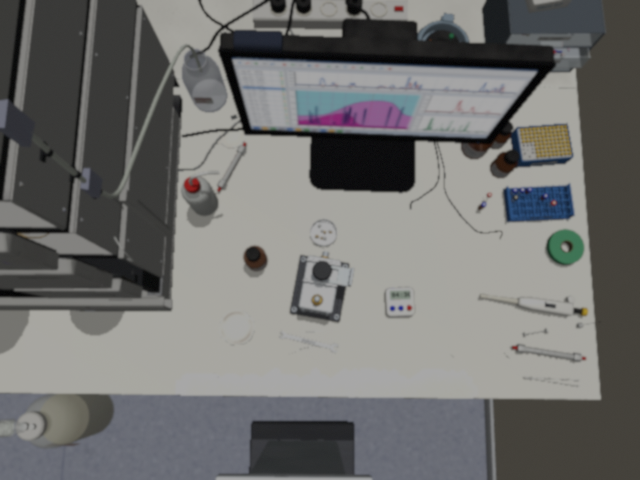

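View pics/side0.png

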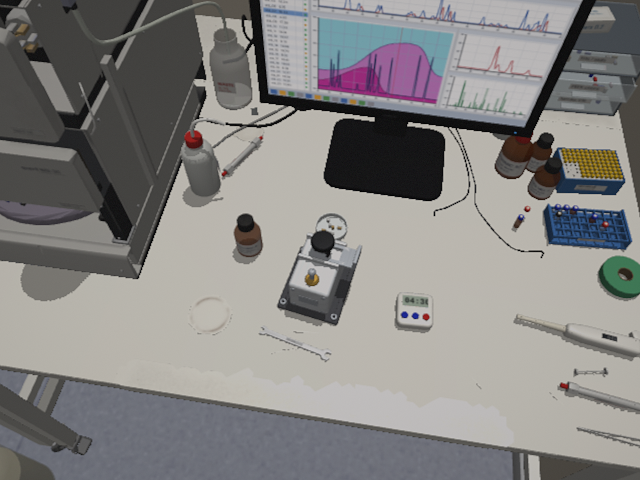

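The pump is at about (321,287) in the top view and (320,275) in the side view, with the knob, the brass pin, and the pad on its right. The arm is out of view, and a rack stands at the left. I'll zoom in next.

```bash
cat > h.py <<'E'
from bench import ctrl
import cv2,numpy as np
from scipy.spatial.transform import Rotation as R
def proj(n,P):
    c=ctrl.calibration(n); p=(np.atleast_2d(P)-c["origin"])@R.from_rotvec(c["attitude"]).as_matrix()
    p=p*[1,-1,-1]; q=p@c["K"].T; return q[:,:2]/q[:,2:]
def ray(n,uv,z):
    c=ctrl.calibration(n); d=np.linalg.solve(c["K"],[*uv,1])*[1,-1,-1]
    d=R.from_rotvec(c["attitude"]).as_matrix()@d; return c["origin"]+d*(z-c["origin"][2])/d[2]
E
python3 - <<'E'
from h import *
a=cv2.imread("pics/top0.png")[220:355,230:420]; b=cv2.imread("pics/side0.png")[220:355,230:420]
f=lambda i:cv2.resize(i,None,fx=4,fy=4,interpolation=cv2.INTER_CUBIC)
cv2.imwrite("pics/t1.png",f(a));cv2.imwrite("pics/s1.png",f(b))
print("knob",ray("top",(322,270),.119),ray("side",(322,240),.119))
print("pin",ray("top",(317,299),.1),"rack front floor",ray("top",(170,305),0),ray("side",(140,272),0))
E
```

```text
knob [ 0.55627345 -0.04968424  0.119     ] [ 0.55463479 -0.04731597  0.119     ]
pin [ 0.50093898 -0.04088563  0.1       ] rack front floor [0.4931762  0.27329575 0.        ] [0.50953992 0.27702911 0.        ]
```

View pics/t1.png

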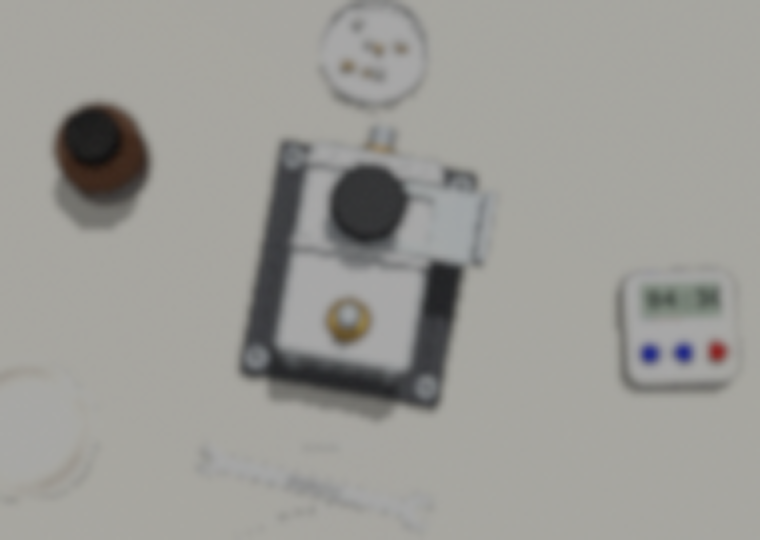

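View pics/s1.png

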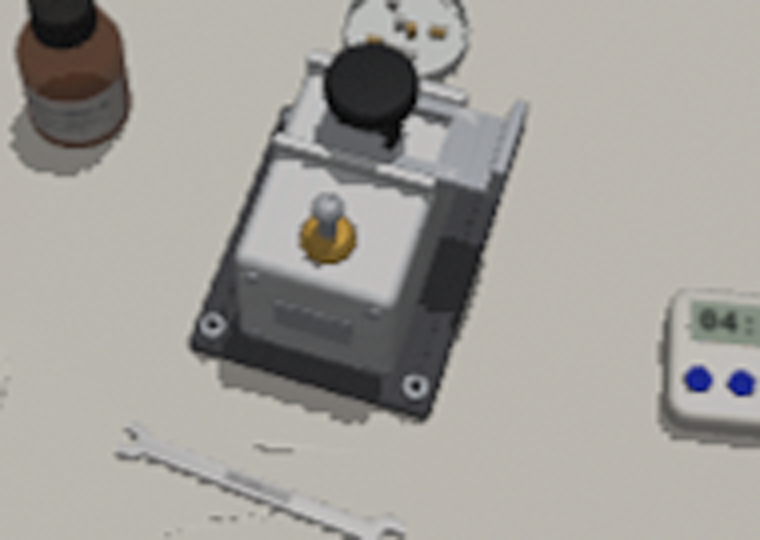

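```bash
cat >> h.py <<'E'
def pump(v,P):
    c,s=np.cos(v[2]),np.sin(v[2]); P=np.atleast_2d(P)/1000
    return np.c_[v[0]+c*P[:,0]-s*P[:,1], v[1]+s*P[:,0]+c*P[:,1],P[:,2]]
E
python3 - <<'E'
from h import *
from scipy.optimize import least_squares
o=[("top",(240,375),(-65,55,8)),("top",(437,407),(-65,-55,8)),("top",(283,141),(65,55,8)),("top",(368,200),(22,0,119)),("top",(348,322),(-34,0,82)),
("side",(192,345),(-65,55,4)),("side",(428,418),(-65,-55,4)),("side",(371,82),(22,0,119)),("side",(328,240),(-34,0,82))]
def f(v): return np.concatenate([proj(n,pump(v,P))[0]-(np.array(uv)/4+[230,220]) for n,uv,P in o])
r=least_squares(f,[.53,-.045,0,],loss="soft_l1");v=r.x;np.save("v.npy",v);print(v,np.degrees(v[2]));print(np.round(f(v).reshape(-1,2),1))
for n,pts in(("top",[(490,190),(482,263)]),("side",[(525,102),(495,180)])):
    for s in(0,4): print(n,s,(proj(n,pump(v,[[40,-64+s,105],[4,-64+s,105]]))-[230,220])*4,pts)
for nm,P in dict(knob=(22,0,119),pre=(22,-64-15-25,85),home=(22,-42-15,85)).items(): print(nm,pump(v,P))
Rt=R.from_rotvec(ctrl.get_state()["tool_rot"]).as_matrix();print(Rt.round(3))
E
```

```text
[ 0.53381971 -0.04609137 -0.15986033] -9.159321970963864
[[-1.2 -0.3]
 [ 0.3  0.7]
 [-0.9 -0.8]
 [-0.1  0.4]
 [-0.1 -0.3]
 [-1.   0.8]
 [ 0.6  1. ]
 [ 0.7 -0.8]
 [ 0.6 -0.5]]
top 0 [[500.00903572 192.91253481]
 [488.14195326 263.54004349]] [(490, 190), (482, 263)]
top 4 [[492.11360823 191.51676024]
 [480.19852329 262.13368489]] [(490, 190), (482, 263)]
side 0 [[535.05549508 103.37935928]
 [511.17694807 175.59406969]] [(525, 102), (495, 180)]
side 4 [[525.67956036 100.78262803]
 [501.61774232 172.88928254]] [(525, 102), (495, 180)]
knob [[ 0.5555392  -0.04959334  0.119     ]]
pre [[ 0.53898445 -0.15226729  0.085     ]]
home [[ 0.54646592 -0.10586656  0.085     ]]
[[-0.921  0.389 -0.001]
 [ 0.389  0.921 -0.002]
 [-0.    -0.002 -1.   ]]
```

Call:
drive_tool(motion=[[[0,0,0],[0,0,-6.85],-1],[[0,0,0],[0,0,-6.85],-1],[[-1.2,-4.8,0],[0,0,0],-1],[[-1.2,-4.8,0],[0,0,0],-1],[[-1.2,-4.8,0],[0,0,0],-1],[[-1.2,-4.8,0],[0,0,0],-1],[[-2.75,-2.85,0],[0,0,0],-1],[[-2.75,-2.85,0],[0,0,0],-1],[[-2.75,-2.85,0],[0,0,0],-1],[[-2.75,-2.85,0],[0,0,0],-1],[[0,0,0],[0,0,0],-1]], force=20)

```text
time: 1.48
position: [0.3617, 0.2685, 0.2921]
tool_rot: [0.262, 3.131, -0.001]
ft_force: [-1.2, 0.1, 0.7]
grip_width: 0.006
grip_force: 0.0
```

Call:
drive_tool(motion=[[[-2.44,-3.88,0],[0,0,0],-1],[[-2.44,-3.88,0],[0,0,0],-1],[[-2.44,-3.88,0],[0,0,0],-1],[[-2.44,-3.88,0],[0,0,0],-1],[[-2.44,-3.88,0],[0,0,0],-1],[[-2.44,-3.88,0],[0,0,0],-1],[[-2.44,-3.88,0],[0,0,0],-1],[[-2.44,-3.88,0],[0,0,0],-1],[[-2.44,-3.88,0],[0,0,0],-1],[[-2.44,-3.88,0],[0,0,0],-1],[[0,0,0],[0,0,0],-1],[[0,0,0],[0,0,0],-1]])

```text
time: 2.98
position: [0.5389, -0.1491, 0.2917]
tool_rot: [-0.25, -3.13, -0.001]
ft_force: [0.5, -0.1, -0.2]
grip_width: 0.001
grip_force: 0.0
```

Call:
drive_tool(motion=[[[0,-0.5,4.5],[0,0,0],-1],[[0,-0.5,4.5],[0,0,0],-1],[[0,0,3],[0,0,0],-1],[[0,0,1.4],[0,0,0],-1],[[0,0,0],[0,0,0],-1]])

```text
time: 3.6
position: [0.5371, -0.1591, 0.1579]
tool_rot: [-0.249, -3.131, -0.001]
ft_force: [1.3, -0.4, 0.2]
grip_width: 0.006
grip_force: 0.0
```

```bash
python3 - <<'E'
from h import *
a=ctrl.get_image("side")[180:330,250:450,::-1];cv2.imwrite("pics/s2.png",cv2.resize(a,None,fx=4,fy=4,interpolation=cv2.INTER_CUBIC))
s=ctrl.get_state();v=np.load("v.npy");c,d=np.cos(v[2]),np.sin(v[2]);p=s["position"]-[v[0],v[1],0]
print(p, "pump frame",c*p[0]+d*p[1],-d*p[0]+c*p[1],s["ft_force"])
E
```

```text
[ 0.0039581  -0.11357675  0.1589525 ] pump frame 0.021986809823002718 -0.11149853881050265 [-0.46413456 -0.19084873  0.44850124]
```

View pics/s2.png

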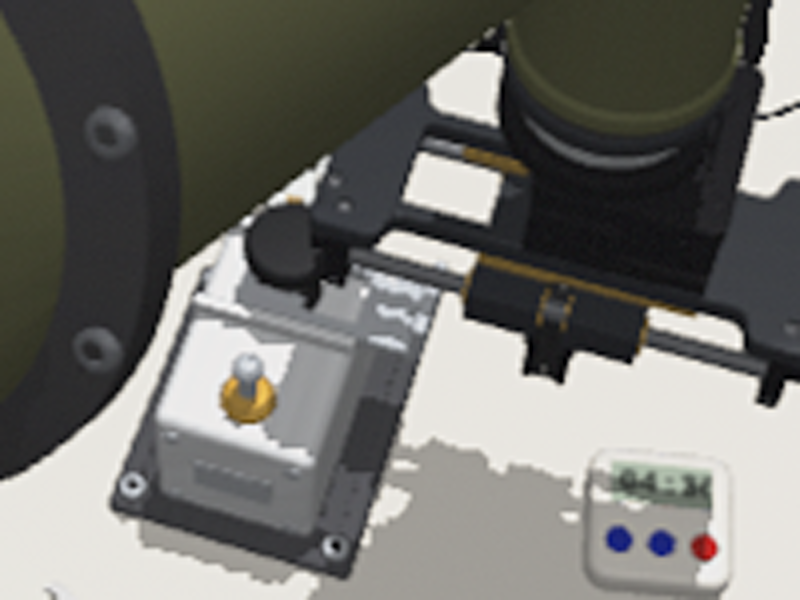

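The fingers sit in line with the pad at about (550,370), to its right and clear of it. Both the knob (285,245) and the pin (248,370) are clear as well. Next I push.

Call:
drive_tool(motion=[[[0,1.0,0],[0,0,0],-1],[[0,1.0,0],[0,0,0],-1],[[0,0.7,0],[0,0,0],-1],[[0,0.5,0],[0,0,0],-1],[[0,0.5,0],[0,0,0],-1],[[0,0.5,0],[0,0,0],-1],[[0,0.4,0],[0,0,0],-1],[[0,0.3,0],[0,0,0],-1],[[0,0,0],[0,0,0],-1]])

```text
time: 4.78
position: [0.5451, -0.112, 0.1582]
tool_rot: [-0.252, -3.131, -0.0]
ft_force: [-0.7, -0.4, 0.7]
grip_width: 0.005
grip_force: 0.3
```

Call:
drive_tool(motion=[[[0,0.2,0],[0,0,0],-1],[[0,0.2,0],[0,0,0],-1],[[0,0.2,0],[0,0,0],-1],[[0,0,0],[0,0,0],-1]])

```text
time: 5.28
position: [0.5461, -0.1058, 0.1582]
tool_rot: [-0.252, -3.131, -0.001]
ft_force: [-0.2, -0.1, -0.1]
grip_width: 0.004
grip_force: 0.4
```

Call:
drive_tool(motion=[[[0,0.2,0],[0,0,0],-1],[[0,0.2,0],[0,0,0],-1],[[0,0.2,0],[0,0,0],-1]])

```text
time: 5.65
position: [0.547, -0.1002, 0.1583]
tool_rot: [0.252, 3.131, 0.0]
ft_force: [-0.3, -2.4, 0.2]
grip_width: 0.005
grip_force: 0.8
```

```bash
python3 - <<'E'
from h import *
for n,w in(("side",(180,330,250,450)),("top",(220,340,240,400))):
    a=ctrl.get_image(n)[w[0]:w[1],w[2]:w[3],::-1];cv2.imwrite(f"pics/{n}3.png",cv2.resize(a,None,fx=4,fy=4,interpolation=cv2.INTER_CUBIC))
E
```

```text
(no output)
```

View pics/side3.png

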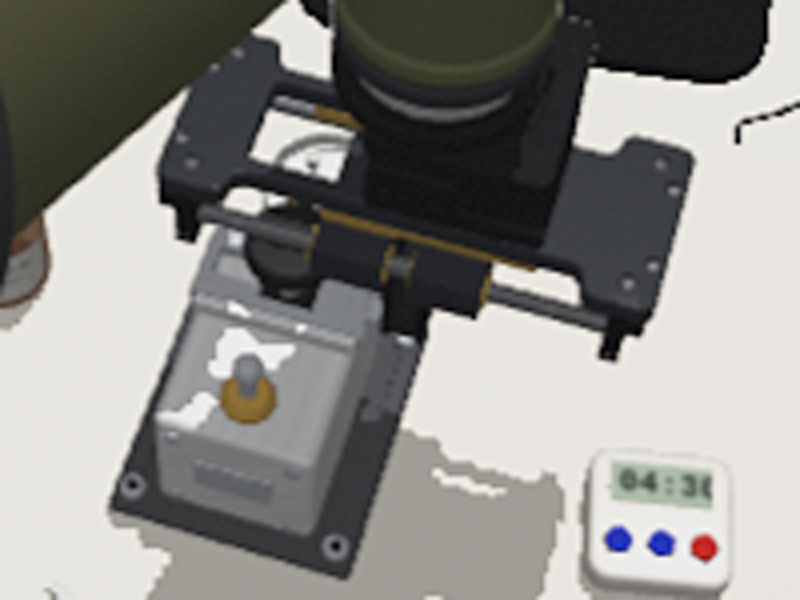

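The pad is now close to the housing, near (365,310). The fingers at (405,310) are still pushing at about 2 N, so I'll keep going until it hits the hard stop.

Call:
drive_tool(motion=[[[0,0.2,0],[0,0,0],-1],[[0,0.2,0],[0,0,0],-1]])

```text
time: 6.0
position: [0.5472, -0.0986, 0.1584]
tool_rot: [-0.254, -3.131, 0.005]
ft_force: [-2.0, -8.2, 1.8]
grip_width: 0.003
grip_force: 4.2
```

Call:
drive_tool(motion=[[[0,0.2,0],[0,0,0],-1],[[0,0.1,0],[0,0,0],-1]])

```text
time: 6.25
position: [0.5472, -0.0983, 0.1585]
tool_rot: [-0.257, -3.131, 0.01]
ft_force: [-2.7, -11.6, 1.0]
grip_width: 0.008
grip_force: 6.1
```

Call:
drive_tool(motion=[[[0,-1,0],[0,0,0],-1],[[0,-1,0],[0,0,0],-1],[[0,0,2.5],[0,0,0],-1]])

```text
time: 6.62
position: [0.5465, -0.1139, 0.1348]
tool_rot: [0.253, 3.126, 0.002]
ft_force: [1.4, -0.0, -0.8]
grip_width: 0.007
grip_force: 0.0
```

I moved down instead of up there (tool z points down). Nothing was touched, so I'll now go up and over the knob.

Call:
drive_tool(motion=[[[0,0,-4],[0,0,0],-1],[[0,0,-4],[0,0,0],-1],[[0,3.2,0],[0,0,0],-1],[[0,3.2,0],[0,0,0],-1],[[0,0,0],[0,0,0],-1],[[0,0,0],[0,0,0],-1]])

```text
time: 7.38
position: [0.555, -0.0505, 0.2132]
tool_rot: [-0.252, -3.131, 0.0]
ft_force: [-0.5, -0.5, -1.3]
grip_width: 0.004
grip_force: 0.0
```

```bash
python3 - <<'E'
from h import *
a=ctrl.get_image("side")[180:330,250:450,::-1];cv2.imwrite("pics/s4.png",cv2.resize(a,None,fx=4,fy=4,interpolation=cv2.INTER_CUBIC))
s=ctrl.get_state();v=np.load("v.npy");c,d=np.cos(v[2]),np.sin(v[2]);p=s["position"]-[v[0],v[1],0]
print("pump frame",c*p[0]+d*p[1],-d*p[0]+c*p[1],p[2],s["ft_force"])
E
```

```text
pump frame 0.021645522577658328 -0.0015838644586357643 0.21325429511063 [ 0.05513245 -0.41710498  0.11216018]
```

View pics/s4.png

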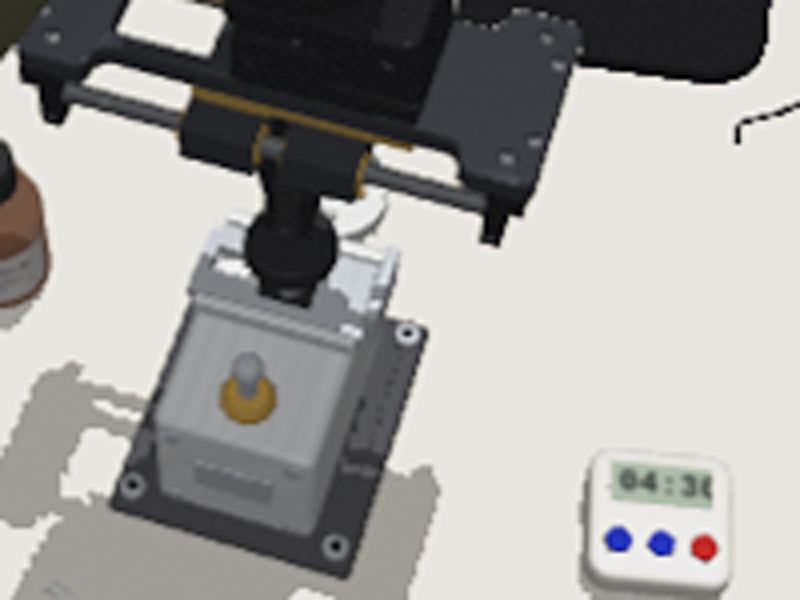

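The pad is home against the housing at (385,280), and the fingertips are over the knob at (290,235). First press.

Call:
drive_tool(motion=[[[0,0,1.5],[0,0,0],-1],[[0,0,1.0],[0,0,0],-1],[[0,0,0.8],[0,0,0],-1],[[0,0,0.8],[0,0,0],-1],[[0,0,0],[0,0,0],-1]])

```text
time: 8.05
position: [0.5547, -0.0508, 0.1731]
tool_rot: [-0.253, -3.13, -0.0]
ft_force: [-4.4, -0.8, 12.0]
grip_width: 0.001
grip_force: 5.8
```

Call:
drive_tool(motion=[[[0,0,0.3],[0,0,0],-1],[[0,0,0.3],[0,0,0],-1],[[0,0,0],[0,0,0],-1]])

```text
time: 8.43
position: [0.5551, -0.051, 0.1727]
tool_rot: [-0.254, -3.13, -0.005]
ft_force: [-19.2, 1.1, 47.1]
grip_width: 0.01
grip_force: 23.6
```

Call:
drive_tool(motion=[[[0,0,-1.5],[0,0,0],-1],[[0,0,-1.5],[0,0,0],-1],[[0,0,0],[0,0,0],-1],[[0,0,0],[0,0,0],-1],[[0,0,1.0],[0,0,0],-1],[[0,0,1.0],[0,0,0],-1],[[0,0,0.65],[0,0,0],-1],[[0,0,0],[0,0,0],-1],[[0,0,0],[0,0,0],-1]])

```text
time: 9.55
position: [0.5557, -0.05, 0.173]
tool_rot: [0.252, 3.131, 0.003]
ft_force: [-9.0, 1.1, 27.4]
grip_width: 0.009
grip_force: 13.5
```

Call:
drive_tool(motion=[[[0,0,-1.3],[0,0,0],-1],[[0,0,-1.35],[0,0,0],-1],[[0,0,0],[0,0,0],-1],[[0,0,0],[0,0,0],-1],[[0,0,1.0],[0,0,0],-1],[[0,0,1.0],[0,0,0],-1],[[0,0,0.65],[0,0,0],-1],[[0,0,0],[0,0,0],-1],[[0,0,0],[0,0,0],-1]])

```text
time: 10.68
position: [0.5556, -0.0501, 0.1729]
tool_rot: [0.252, 3.131, 0.003]
ft_force: [-9.4, 0.3, 26.4]
grip_width: 0.008
grip_force: 13.5
```

Call:
drive_tool(motion=[[[0,0,-1.3],[0,0,0],-1],[[0,0,-1.35],[0,0,0],-1],[[0,0,0],[0,0,0],-1],[[0,0,0],[0,0,0],-1]])

```text
time: 11.18
position: [0.5545, -0.0498, 0.1952]
tool_rot: [-0.252, -3.13, 0.0]
ft_force: [0.2, 0.1, -0.4]
grip_width: 0.001
grip_force: 0.0
```

Three full strokes are done, with the stop reached each time. I'll add two more and then check.

Call:
drive_tool(motion=[[[0,0,1.0],[0,0,0],-1],[[0,0,1.0],[0,0,0],-1],[[0,0,0.65],[0,0,0],-1],[[0,0,0],[0,0,0],-1],[[0,0,0],[0,0,0],-1],[[0,0,-1.3],[0,0,0],-1],[[0,0,-1.35],[0,0,0],-1],[[0,0,0],[0,0,0],-1],[[0,0,0],[0,0,0],-1]])

```text
time: 12.3
position: [0.5545, -0.0498, 0.1951]
tool_rot: [-0.252, -3.13, 0.0]
ft_force: [-0.8, 1.1, -0.9]
grip_width: 0.006
grip_force: 0.0
```

Call:
drive_tool(motion=[[[0,0,1.0],[0,0,0],-1],[[0,0,1.0],[0,0,0],-1],[[0,0,0.65],[0,0,0],-1],[[0,0,0],[0,0,0],-1],[[0,0,0],[0,0,0],-1]])

```text
time: 12.92
position: [0.5556, -0.0501, 0.1729]
tool_rot: [0.252, 3.131, 0.003]
ft_force: [-8.0, 1.4, 26.6]
grip_width: 0.007
grip_force: 13.5
```

Call:
drive_tool(motion=[[[0,0,-1.3],[0,0,0],-1],[[0,0,-1.35],[0,0,0],-1],[[0,0,-3],[0,0,0],-1],[[0,0,-3],[0,0,0],-1],[[0,0,-3],[0,0,0],-1],[[0,0,0],[0,0,0],-1],[[0,0,0],[0,0,0],-1]])

```text
time: 13.8
position: [0.5545, -0.0498, 0.2848]
tool_rot: [-0.252, -3.129, 0.0]
ft_force: [0.6, -0.0, -0.8]
grip_width: 0.006
grip_force: 0.0
```

```bash
python3 - <<'E'
from h import *
a=ctrl.get_image("side")[180:380,220:450,::-1];cv2.imwrite("pics/s5.png",cv2.resize(a,None,fx=3,fy=3,interpolation=cv2.INTER_CUBIC))
v=np.load("v.npy")
for h in(96,132,141): print(h,(proj("side",pump(v,(-34,0,h)))-[220,180])*3)
for h in(103,119): print(h,(proj("side",pump(v,(22,0,h)))-[220,180])*3)
E
```

```text
96 [[277.83412262 286.06087104]]
132 [[277.66689862 252.51980588]]
141 [[277.62319489 243.75390085]]
103 [[309.99231464 194.79577553]]
119 [[310.4123684  179.17230195]]
```

View pics/s5.png

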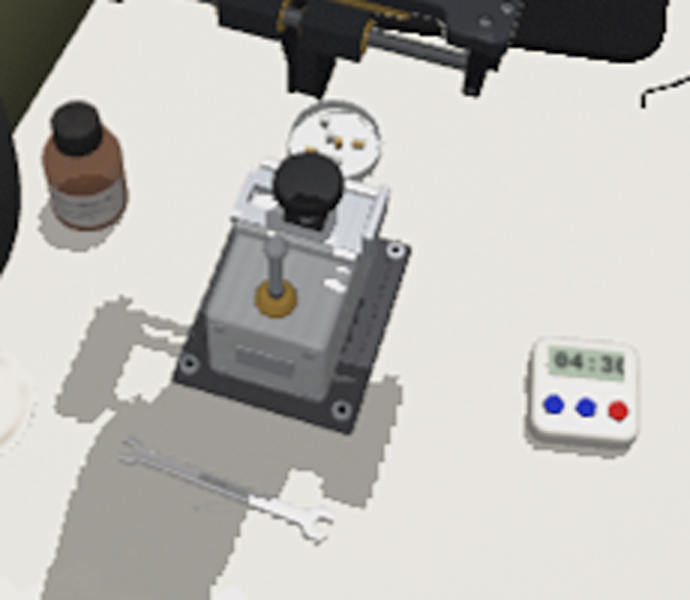

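The pin head is at (276,245), which fits the fully-out position of (277,244). The knob is up at (310,180) and the pad is home at (375,215). One more stroke costs nothing and makes sure of it.

Call:
drive_tool(motion=[[[0,0,3],[0,0,0],-1],[[0,0,3],[0,0,0],-1],[[0,0,3],[0,0,0],-1],[[0,0,0],[0,0,0],-1],[[0,0,1],[0,0,0],-1],[[0,0,1],[0,0,0],-1],[[0,0,0.65],[0,0,0],-1],[[0,0,0],[0,0,0],-1],[[0,0,0],[0,0,0],-1]])

```text
time: 14.98
position: [0.5559, -0.0503, 0.173]
tool_rot: [0.252, 3.13, 0.003]
ft_force: [-7.0, 1.1, 17.2]
grip_width: 0.006
grip_force: 8.8
```

Call:
drive_tool(motion=[[[0,0,-1.3],[0,0,0],-1],[[0,0,-1.35],[0,0,0],-1],[[0,0,-3],[0,0,0],-1],[[0,0,-3],[0,0,0],-1],[[0,0,-3],[0,0,0],-1],[[0,0,0],[0,0,0],-1],[[0,0,0],[0,0,0],-1],[[0,0,0],[0,0,0],-1],[[0,0,0],[0,0,0],-1]])

```text
time: 16.1
position: [0.5548, -0.0499, 0.2853]
tool_rot: [-0.252, -3.13, 0.001]
ft_force: [0.2, -0.2, -0.9]
grip_width: 0.007
grip_force: 0.0
```

```bash
python3 - <<'E'
from h import *
a=ctrl.get_image("side")[200:290,260:360,::-1];b=cv2.imread("pics/s5.png");b=cv2.resize(b,(230,200))[20:110,40:140]
print("mean diff vs before extra stroke",cv2.absdiff(a,b)[50:90,20:60].mean())
cv2.imwrite("pics/s6.png",cv2.resize(a,None,fx=6,fy=6,interpolation=cv2.INTER_CUBIC))
v=np.load("v.npy")
for h in(132,141): print(h,(proj("side",pump(v,(-34,0,h)))-[260,200])*6)
E
```

```text
mean diff vs before extra stroke 0.5110416666666666
132 [[315.33379724 385.03961177]]
141 [[315.24638977 367.5078017 ]]
```

View pics/s6.png

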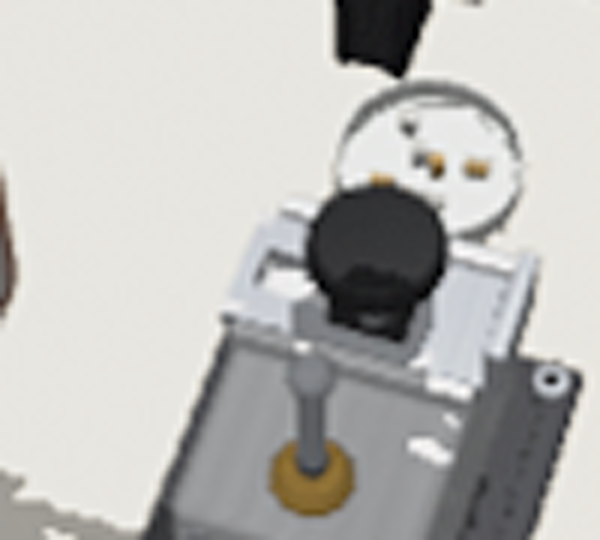

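The pin head at (312,370) matches the fully-out height, and the extra stroke left the picture unchanged. The knob is up and the pad is home, so I'm handing in.

```bash
python3 -c "
from bench import ctrl
print(ctrl.close_job())"
```

```text
the job is handed in; nothing more can be done
None
```

The job is handed in, with no verdict returned: the lock slide is pushed home, six strokes brought the indicator pin to its fully-out height in the side picture, the knob is up and released, the arm is clear, and nothing else was touched.

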